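# Vent the mini keg and snap its port cap home

## Robot

A 6-joint arm with a two-finger parallel gripper is mounted at the origin on a cart in front of the work surface, level with it; the furniture and walls round the work are solid. World frame = base frame: x ahead of the robot, y to its left, z up, the work surface at z = 0. Lengths are in m, angles in rad, forces in N, time in s.
With the tool pointing down it reaches from about 0.25 to 0.725 m from the base axis. Payload 9.7 kg.
Tool frame: the origin (TCP) lies between the finger pads; the fingertips stand ahead of it and the grasp point (between the pads) lies 2 mm behind it (ctrl.tip_extent is the x of the fingertips in the tool frame, in m); x points along the fingers, z is the direction in which the jaws open and shut, and the axes are right-handed (so a half turn about x gives the same grasp; the last joint's range is limited). The gripper opens to 85 mm and grips with 20 to 120 N. Pads are 22 mm wide; open, the fingers measure 114 mm over their backs; the gripper's body (76 mm by 85 mm) begins 54 mm behind the grasp point. The pads swing forward as they close: fully open they stand 13 mm farther back than shut.
Start: joints at [1.336, 0.087, 0.176, 1.66, 0, 1.571], TCP at [0.128, 0.535, 0.248] pointing down, gripper open.
Joint ranges: [-3.13, 3.13], [-0.85, 1.81], [-1.15, 1.24], [-2.2, 2.28], [-1.44, 1.52], [-3.14, 3.14]. Speed limits (rad/s): [2.22, 2.22, 2.57, 3.14, 3.14, 3.14].

## Interface

Orientations are given as a unit quaternion [w, x, y, z].
In Python, from workcell import ctrl gives the robot as it stands.
- The arm moves only by the shell command python3 -m inch 'ROWS' [FORCE]. ROWS is text: rows parted by semicolons, each of 7 numbers parted by spaces: the turn, a rotation vector about the tool's x, y, z in rad, then the shift along the tool's x, y, z in cm, then the finger opening in cm, from 0 to 8.54. In form: rx ry rz dx dy dz gripper; .... A call has 1 to 20 rows; each row shifts and turns the pose as measured when the row begins, along the tool's axes as they then stand; what a row does not reach is not made up. A row lasts 1/8 s, in which the tool goes at most 62.5 mm and 10.7 degrees, less where a joint would pass 70% of its speed; a pose out of reach is approached as far as the arm can. A call with a gripper value outside its range is refused whole. The fingers move at their own pace and stop on an object; FORCE is the grip in N (left out, the last holds). Time passes only in rows, so rows that do not move let the fingers close. It gives the time, the measured TCP pose, the force and the opening at its end, in the units of the state.
- ctrl.get_obs(): the state, without advancing time (a new reading comes with each control period).
- ctrl.camera(name): name is "scene" or "top" or "wrist"; returns a dict with "img" (420x560x3 uint8, blue, green, red), "z_map" (420x560 float32, m along the optical axis (not along the pixel's ray), 0 where there is no reading), "fov_y" (degrees; the focal length in pixels is half the picture's height over the tangent of half this angle, whatever the lens; pixels are square), "cx", "cy" (the principal point, pixels), "k1" (the pictures are not rectified: a ray, as slopes to the right and down, at radius r is drawn at 1 + k1 r^2 times it, then the intrinsics apply), "rvec" (rotation vector, rad) and "tvec" (3), from world to camera coordinates, as OpenCV has them; the wrist camera has in their place "hand_eye" (4x4, takes a point from camera to tool coordinates, whose origin is the TCP and whose axes are the tool frame's). Camera axes: x right, y down, z forward; pixel columns grow to the right and rows downward; lengths in m; the calibration is good to about 2 mm. A picture is of the moment at which its call begins: read the wrist's pose just before it.
- ctrl.job_done(): hands the job in, once; it reports no verdict.
Trained networks look in a picture, given as the dict that the camera call returned (one of the last four; its "shot" number tells which), for a name from the list of things; names that differ only in an ending like _2 or _b are one class to them, and where a whole thing is asked for, a point or a joint stands for the part that bears it (a point fixed in the world has none). Each returns a list of dicts, best first, with "conf" (0 to 1); they miss things now and then, are a little off and sometimes report something else, mostly with a low value. They report only what shows in the picture. A call takes as long as a camera call. They do not tell look-alikes from the thing itself.
- ctrl.recognise(picture, name): "xyz" ([x, y, z] in m, in world coordinates, good to about 4 mm: the middle of the surface that is visible of it).
- ctrl.silhouettes(picture, name): "pixels" (420x560 bool, what is visible of it).
The state is a dict: "clock": time; "qpos": joint angles; "joint_vel": joint speeds; "effort": joint torques, N m; "eef_pos": TCP position; "tcp_rot": TCP orientation; "force": force on the tool from outside, world axes, zero at the start; "moment": the same for the moment, N m; "width": finger opening in m.
Only numpy, scipy, OpenCV 4.12 (cv2) and the standard library are available. Lean on these libraries where they do the work, as an engineer would, in place of code of your own. Each camera call takes 0.05 s, during which the arm holds its last target.

## Task

Bleed the mini keg and seal its port before it goes back to the cellar: squeeze the tap's trigger fully against its grip, hold it for about a second and let it spring right back. Then take the red cap by its knob, press it straight down over the brass port stud until it snaps past the steel balls, and keep pressing, firmly but without ramming it, so that it goes fully home and squeezes the seal ring. Finish while still holding the cap pressed home so that its seal can bed in, and leave the glasses, the jigger, the jug and the bottle where they stand.

Things in the scene. Friction and masses are not known exactly. Their poses are not given: they have to be found in the camera images.
- tap_squeeze (a point): On the keg's tap, 225 mm above the surface: middle of the squeezed pair of fixed black grip and steel trigger. Axes are the keg's: x from trigger to grip, y from tap to stud, z up. At this height the grip's back is 14 mm to +x, the trigger's front 25 mm to -x at rest, 14 mm when squeezed. Both about 20 mm wide, tops at 240 mm; the spout's top lies 38 mm below this point.
- trigger (a joint): Tap trigger, hinged at its foot 36 mm below tap_squeeze: 0 at rest, 0.28 rad fully squeezed against the grip; takes about 3 to 5 N at that height and springs back when let go.
- stud_foot (a point): Middle of the port stud's foot on the keg's black lid, 173 mm above the surface, 60 mm to the keg's +y from the tap; axes as tap_squeeze. Upright stud: brass shank 20 mm in diameter, tapered nose up to 30 mm (11 mm wide at the tip). Four sprung steel balls stand 3.5 mm out of the shank, 14 mm up. Round the foot a black seal ring, 38 mm across, top 6 mm up.
- seal (a joint): How far the seal ring is pressed down (m): 0 free, under 0.0005 below a snapped cap that is not pressed, 0.004 with the cap fully home; its spring takes 2 N to start and 11 N at 4 mm.
- cap_grip (a point): Loose red port cap, standing mouth down: point on its axis half-way up its fluted knob, 53 mm above its mouth; z up along the axis. Knob 27 mm in diameter, 32 to 73 mm above the mouth; below it a skirt 38 mm in diameter with a flat shoulder. About 50 g.
- cap_mouth (a point): Middle of the cap's mouth (underside). Bore 28 mm deep with a lip 23 mm wide, 4 mm high at the mouth. The lip meets the stud's balls with the mouth 20 mm above stud_foot and takes about 8 to 12 N to pass; from about 12 mm the force drops and the balls draw the cap down. Snapped but not pressed it stands at 6 mm; pressed fully home (rigid stop, seal squeezed) at 2 mm.
- jigger: Steel double jigger, 41 mm wide, 97 mm tall, standing; origin under its centre. It and the cap may stand in each other's place.
- tumbler_a: Clear tumbler, 76 mm wide, 86 mm tall; origin under its centre.
- tumbler_b: Clear tumbler, 76 mm wide, 86 mm tall; origin under its centre.
- wine: Wine bottle, 74 mm wide, 299 mm tall; origin under its centre.
- jug: Copper jug, about 111 by 181 mm, 215 mm tall; origin under its centre.
Not all that is in view belongs to the job. There is more than one size of the part that bears cap_grip; the job needs the middle-sized.

How it is judged:
On the way, in this order (a step that is already met when the one before it is completed fails the run):
1. the trigger is squeezed fully (past 0.22 of 0.28 rad) for half a second (value of joint trigger above 0.22 rad), for 0.5 s.
2. the trigger is let go and has sprung back (below 0.05 rad) (value of joint trigger below 0.05 rad and contact force between the fingers and keg below 0.5 N), for 0.2 s.
3. the cap's lip has snapped past the balls of the stud (z of cap_mouth in the frame of stud_foot below 0.0075 m and horizontal distance between cap_mouth and stud_foot below 0.004 m), for 0.1 s.
At the end, for the whole second after the job is handed in: The cap sits straight on the stud (within 3 mm and 0.1 rad), past the balls, and is still being pressed by the gripper: its mouth is less than 4.5 mm above the lid and the seal ring is squeezed by more than 2.2 mm; the trigger has sprung back (value of joint seal above 0.0022 m and z of cap_mouth in the frame of stud_foot below 0.0045 m and horizontal distance between cap_mouth and stud_foot below 0.003 m and angle between the z axis of cap_mouth and the z axis of stud_foot, either way round below 0.1 rad and contact force between any of the fingers, the arm and cap above 2 N and value of joint trigger below 0.05 rad); the arm keeps its last pose, push and grip.
It fails at once if a bystander (glasses, jigger, jug, bottle) is moved by more than 30 mm (distance of any of jigger, tumbler_a, tumbler_b, wine, jug from where it was at the start of the episode above 0.03 m).
It fails at once if the cap is rammed onto the stud (over 80 N) (contact force between cap and keg above 80 N).
It also fails if it takes over 64 s, if anything falls off the work surface, if the arm or the gripper's body presses on something with over 40 N, if the wrist force passes 120 N, or if a joint passes its speed limit or range.

## Working session

There is one attempt and no reset: what is moved stays moved. The work goes in short steps, Python scripts to look and compute and a shell command to move; the robot and the scene stay as the last step left them, time stands still between calls to the robot, and variables do not carry over. Pictures are saved under pics/ and viewed, and the job is handed in when it is done.

```bash
ls; mkdir -p pics; python3 - <<'E'
from workcell import ctrl
import cv2,numpy as np
print(ctrl.get_obs()); print(ctrl.tip_extent)
for n in ("scene","top","wrist"):
    c=ctrl.camera(n); cv2.imwrite(f"pics/{n}0.png",c["img"])
    print(n,{k:v for k,v in c.items() if k not in("img","z_map")})
E
```

```text
pics
{'clock': 0.0, 'qpos': array([ 1.33597814e+00,  8.75034095e-02,  1.75109277e-01,  1.65978423e+00,
       -1.60036278e-05,  1.57079855e+00]), 'joint_vel': array([ 0.0013789 ,  0.0020508 ,  0.00123741, -0.00049276, -0.00023403,
       -0.00142869]), 'effort': array([-8.60279906e-04, -5.20385957e+01,  4.64806831e+01,  1.63493404e-02,
       -1.15898447e-04, -3.34288224e-06]), 'eef_pos': array([0.12792295, 0.53470616, 0.24754647]), 'tcp_rot': array([ 0.55474775, -0.43829435,  0.55550795,  0.43768015]), 'force': array([-0.6250067 , -0.39972245,  0.30373016]), 'moment': array([-0.03120154,  0.02840489, -0.01673721]), 'width': 0.0853552817122586}
0.017
scene {'fov_y': 57.16448216336559, 'cx': 277.9969989726326, 'cy': 209.56756152931442, 'k1': -0.01196577831045129, 'rvec': array([ 1.10945073, -2.05006528,  1.22593877]), 'tvec': array([0.30318127, 0.35715457, 0.56053921]), 'shot': 1}
top {'fov_y': 55.36001884888249, 'cx': 277.959009526915, 'cy': 215.5354303294944, 'k1': -0.012694088315404044, 'rvec': array([ 2.15095757, -2.07189451,  0.21688279]), 'tvec': array([0.00478638, 0.55398197, 1.02897322]), 'shot': 2}
wrist {'fov_y': 67.52367116953663, 'cx': 284.20308557375404, 'cy': 212.9603109526171, 'k1': -0.06798735914954757, 'hand_eye': array([[-7.37716761e-04, -2.73144962e-01,  9.61972601e-01,
        -1.24947428e-01],
       [ 5.27748798e-04, -9.61972835e-01, -2.73144624e-01,
         7.01425359e-02],
       [ 9.99999589e-01,  3.06176517e-04,  8.53815410e-04,
         8.40087017e-05],
       [ 0.00000000e+00,  0.00000000e+00,  0.00000000e+00,
         1.00000000e+00]]), 'shot': 3}
```

View pics/scene0.png

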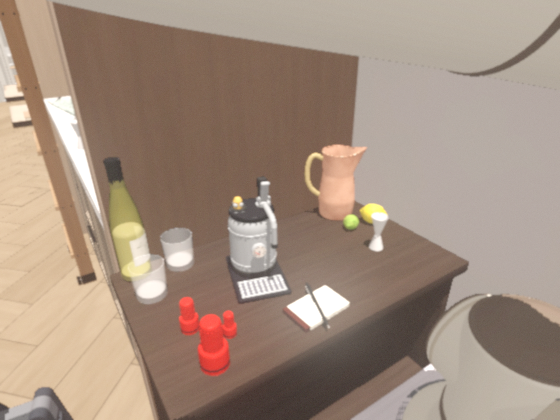

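View pics/top0.png

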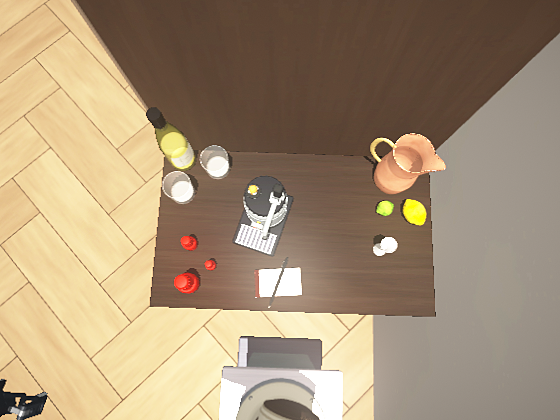

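View pics/wrist0.png

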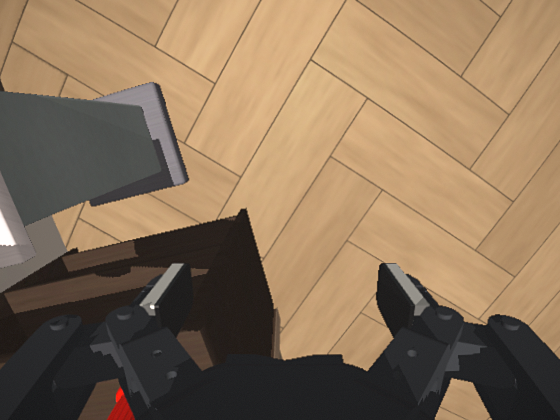

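The scene view shows the keg at about (255,235), with three red caps to its left: large at (212,345), middle at (188,315) and small at (229,323). The jigger is at the right. In the top view the tap is at about (278,190), the brass stud at (252,189) and the middle cap at (189,242).

```bash
cat > h.py <<'E'
from workcell import ctrl
import cv2,numpy as np
from scipy.spatial.transform import Rotation as R
def intr(c):
    f=c["img"].shape[0]/2/np.tan(np.radians(c["fov_y"])/2)
    return f
def rays(c,uv):
    f=intr(c); uv=np.asarray(uv,float).reshape(-1,2)
    d=(uv-[c["cx"],c["cy"]])/f
    u=d.copy()
    for _ in range(20):
        u=d/(1+c["k1"]*(u**2).sum(1,keepdims=True))
    return np.c_[u,np.ones(len(u))]
def T_wc(c,obs=None):
    if "rvec" in c:
        Rm=cv2.Rodrigues(np.array(c["rvec"]))[0]; T=np.eye(4);T[:3,:3]=Rm.T;T[:3,3]=-Rm.T@np.array(c["tvec"]);return T
    T=np.eye(4);T[:3,:3]=Rq(obs["tcp_rot"]);T[:3,3]=obs["eef_pos"];return T@c["hand_eye"]
def Rq(q): return R.from_quat([q[1],q[2],q[3],q[0]]).as_matrix()
def cloud(c,obs=None):
    v,u=np.mgrid[:420,:560]
    p=rays(c,np.c_[u.ravel(),v.ravel()])*c["z_map"].ravel()[:,None]
    T=T_wc(c,obs)
    P=(p@T[:3,:3].T+T[:3,3]).reshape(420,560,3); P[c["z_map"]<=0]=np.nan
    return P
def proj(c,X,obs=None):
    T=np.linalg.inv(T_wc(c,obs)); p=np.atleast_2d(X)@T[:3,:3].T+T[:3,3]
    s=p[:,:2]/p[:,2:]; s=s*(1+c["k1"]*(s**2).sum(1,keepdims=True))
    return s*intr(c)+[c["cx"],c["cy"]]
E
python3 - <<'E'
from h import *
np.set_printoptions(precision=4,suppress=True)
t=ctrl.camera("top"); s=ctrl.camera("scene")
for c,n in((t,"top"),(s,"scene")):
    P=cloud(c)
    for nm in ("tap_squeeze","stud_foot","cap_grip","cap_mouth","trigger","jigger","tumbler_a","wine","jug"):
        print(n,nm,[(np.round(r["xyz"],3),round(r["conf"],2)) for r in ctrl.recognise(c,nm)][:5])
P=cloud(t)
for uv in ((189,242),(186,283),(210,265),(252,189),(278,190),(267,200),(230,230)): print(uv,P[uv[1],uv[0]])
E
```

```text
top tap_squeeze [(array([0.542, 0.066, 0.134]), 0.89)]
top stud_foot [(array([0.547, 0.065, 0.134]), 0.79)]
top cap_grip [(array([0.366, 0.253, 0.08 ]), 0.88), (array([0.472, 0.262, 0.05 ]), 0.63)]
top cap_mouth [(array([0.476, 0.26 , 0.048]), 0.74), (array([0.368, 0.25 , 0.078]), 0.7), (array([0.588, 0.089, 0.18 ]), 0.26)]
top trigger []
top jigger [(array([ 0.476, -0.267,  0.066]), 0.63)]
top tumbler_a [(array([0.711, 0.21 , 0.037]), 0.96)]
top wine [(array([0.711, 0.297, 0.172]), 0.66)]
top jug [(array([ 0.694, -0.3  ,  0.14 ]), 0.95), (array([0.538, 0.062, 0.137]), 0.5)]
scene tap_squeeze [(array([0.53 , 0.083, 0.089]), 0.78), (array([0.465, 0.27 , 0.032]), 0.35)]
scene stud_foot [(array([0.537, 0.079, 0.093]), 0.79)]
scene cap_grip [(array([0.466, 0.271, 0.032]), 0.81), (array([0.352, 0.269, 0.046]), 0.71), (array([0.409, 0.21 , 0.026]), 0.7)]
scene cap_mouth [(array([0.413, 0.21 , 0.028]), 0.75), (array([0.353, 0.265, 0.049]), 0.66), (array([0.463, 0.272, 0.03 ]), 0.59)]
scene trigger [(array([0.559, 0.036, 0.218]), 0.46)]
scene jigger [(array([ 0.476, -0.25 ,  0.061]), 0.59), (array([0.465, 0.271, 0.031]), 0.33), (array([0.668, 0.209, 0.059]), 0.26)]
scene tumbler_a [(array([0.6  , 0.305, 0.06 ]), 0.84), (array([0.674, 0.208, 0.06 ]), 0.72)]
scene wine [(array([0.701, 0.313, 0.163]), 0.56)]
scene jug [(array([0.555, 0.04 , 0.218]), 0.68), (array([ 0.663, -0.264,  0.128]), 0.62)]
(189, 242) [0.4704 0.2579 0.0701]
(186, 283) [0.3622 0.2489 0.1054]
(210, 265) [0.4135 0.2014 0.0506]
(252, 189) [0.5854 0.0888 0.2014]
(278, 190) [0.5742 0.0266 0.2413]
(267, 200) [0.5667 0.053  0.1738]
(230, 230) [0.5184 0.1603 0.0002]
```

```bash
python3 - <<'E'
import cv2
a=cv2.imread("pics/top0.png")[165:305,150:330]; cv2.imwrite("pics/topz.png",cv2.resize(a,None,fx=4,fy=4,interpolation=2))
a=cv2.imread("pics/scene0.png")[170:310,190:340]; cv2.imwrite("pics/scz.png",cv2.resize(a,None,fx=4,fy=4,interpolation=2))
E
```

```text
(no output)
```

View pics/topz.png

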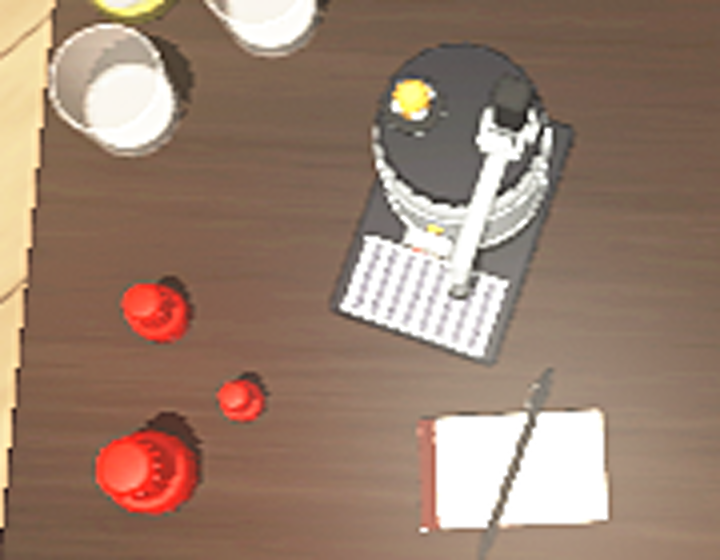

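View pics/scz.png

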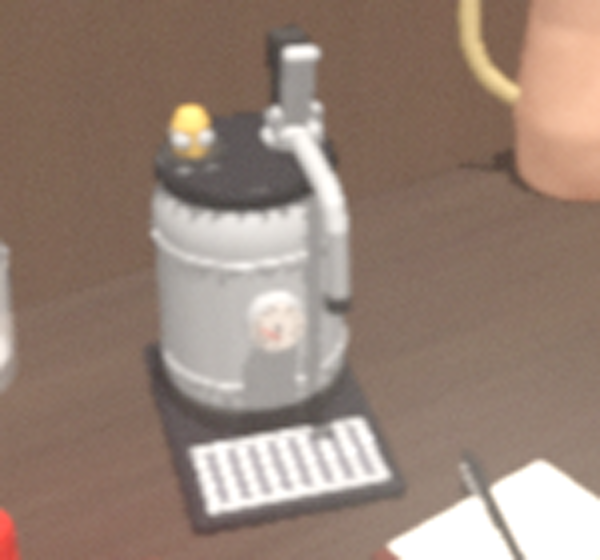

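The caps' tops measure 105, 70 and 51 mm, so the middle-sized one (73 mm tall) is the cap near (0.47, 0.26). Next I'll refine the keg's axes and the cap's axis from the depth images.

```bash
python3 - <<'E'
from h import *
np.set_printoptions(precision=4,suppress=True)
for n in("top","scene"):
    c=ctrl.camera(n); P=cloud(c); img=c["img"].astype(int)
    x,y,z=P[...,0],P[...,1],P[...,2]
    near=(np.hypot(x-.57,y-.05)<.12)
    up=near&(z>.215)&(z<.25)
    q=P[up]; print(n,"tap n",len(q)); 
    dark=img.sum(2)<200
    for nm,m in(("dark",up&dark),("steel",up&~dark)):
        p=P[m]
        if len(p): print(nm,len(p),np.median(p,0),p.min(0),p.max(0))
    br=near&(z>.18)&(z<.215)&(img[...,2]-img[...,0]>60)
    print("brass",br.sum(),np.median(P[br],0),P[br].min(0),P[br].max(0))
    sp=near&(z>.16)&(z<.2)&~dark&(y<.06)
    # cap
    red=(img[...,2]>120)&(img[...,1]<90)&(img[...,0]<90)&(np.hypot(x-.47,y-.262)<.045)&(z>.004)
    p=P[red]; k=p[p[:,2]>.066]
    print("cap",len(p),p.min(0),p.max(0),"top",len(k),k.mean(0) if len(k) else 0)
    def fit(p,r):
        from scipy.optimize import least_squares
        f=lambda a:np.hypot(p[:,0]-a[0],p[:,1]-a[1])-r
        o=least_squares(f,p[:,:2].mean(0),loss="soft_l1",f_scale=.002); return o.x,np.abs(o.fun).mean()
    kn=p[(p[:,2]>.036)&(p[:,2]<.067)]; sk=p[(p[:,2]<.028)]
    print("knob",len(kn),fit(kn,.0135) if len(kn)>5 else 0,"skirt",len(sk),fit(sk,.019) if len(sk)>5 else 0)
    # lid circle
    lid=near&(z>.165)&(z<.18)&dark; p=P[lid]; print("lid",len(p),p[:,2].mean()); h=cv2.convexHull((p[:,:2]*1000).astype(np.float32)); print(cv2.minEnclosingCircle(h))
    tr=(np.hypot(x-.5,y-.06)<.2)&(z>.003)&(z<.03)&(img.sum(2)<330)&(y<.17)&(y>-.05)
    hh=cv2.minAreaRect((P[tr][:,:2]*1000).astype(np.float32)); print("tray",hh)
o=ctrl.get_obs(); print(o["clock"],Rq(o["tcp_rot"]))
E
```

```text
top tap n 136
dark 11 [0.572  0.0264 0.23  ] [0.5692 0.0195 0.2151] [0.5745 0.0357 0.2339]
steel 125 [0.5748 0.0314 0.2378] [0.5461 0.0175 0.215 ] [0.5901 0.0462 0.2433]
brass 63 [0.587  0.0886 0.2   ] [0.578  0.0778 0.1805] [0.5971 0.099  0.2045]
cap 171 [0.456  0.249  0.0041] [0.4927 0.283  0.0769] top 59 [0.4752 0.2671 0.0714]
knob 34 (array([0.4753, 0.268 ]), np.float64(0.0004884315826270589)) skirt 31 (array([0.4754, 0.2679]), np.float64(0.0006227242391689396))
lid 38 0.16983816679587116
((579.0474243164062, 60.07928466796875), 51.375144958496094)
tray ((523.251220703125, 64.1124267578125), (218.80059814453125, 353.52239990234375), 87.26448822021484)
scene tap n 167
steel 167 [0.5612 0.0378 0.233 ] [0.5464 0.0212 0.215 ] [0.5907 0.0474 0.2425]
brass 65 [0.5821 0.0903 0.1977] [0.5764 0.0784 0.1802] [0.5988 0.0972 0.2044]
cap 468 [0.4546 0.2505 0.004 ] [0.4893 0.2877 0.0729] top 37 [0.4665 0.2709 0.0689]
knob 167 (array([0.4759, 0.268 ]), np.float64(0.0007234265741665236)) skirt 175 (array([0.4755, 0.2681]), np.float64(0.0006574808871101869))
lid 0 nan<stdin>:27: RuntimeWarning: Mean of empty slice.
  ret = ret.dtype.type(ret / rcount)
Traceback (most recent call last):
cv2.error: OpenCV(4.12.0) /io/opencv/modules/imgproc/src/shapedescr.cpp:201: error: (-215:Assertion failed) count >= 0 && (depth == CV_32F || depth == CV_32S) in function 'minEnclosingCircle'
```

```bash
cat >> h.py <<'E'
def plan(target,yawz,obs=None):
    """target TCP pos, desired jaw (tool z) heading in world xy (rad), tool x down -> total rotvec in tool, shift in current tool axes (cm)"""
    o=obs or ctrl.get_obs(); Rm=Rq(o["tcp_rot"])
    best=None
    for a in (yawz,yawz+np.pi):
        zt=np.array([np.cos(a),np.sin(a),0]); xt=np.array([0,0,-1.]); Rt=np.c_[xt,np.cross(zt,xt),zt]
        rv=R.from_matrix(Rm.T@Rt).as_rotvec()
        d=Rm.T@(np.array(target)-o["eef_pos"])
        df=Rt.T@(np.array(target)-o["eef_pos"])
        print("jaw",round(np.degrees(a)),"rotvec",rv.round(4),"deg",np.degrees(np.linalg.norm(rv)).round(1),"shift now-axes cm",(d*100).round(2),"shift final-axes cm",(df*100).round(2))
E
python3 - <<'E'
from h import *
np.set_printoptions(precision=4,suppress=True)
o=ctrl.get_obs();print(o["qpos"]);print(Rq(o["tcp_rot"]))
plan([.56,.05,.40],np.radians(-17))
E
```

```text
[ 1.336   0.0869  0.1759  1.6598 -0.0001  1.5708]
[[ 0.     -0.9726  0.2326]
 [-0.      0.2326  0.9726]
 [-1.     -0.0001  0.    ]]
jaw -17 rotvec [1.6327 0.     0.    ] deg 93.5 shift now-axes cm [-15.17 -53.3  -37.11] shift final-axes cm [-15.17 -33.74  55.49]
jaw 163 rotvec [-1.5089 -0.      0.    ] deg 86.5 shift now-axes cm [-15.17 -53.3  -37.11] shift final-axes cm [-15.17  33.74 -55.49]
```

```bash
python3 -m inch '0 0 0 -5 0 0 8.5;0 0 0 -5 0 0 8.5;0 0 0 -5 0 0 8.5;0 0 0 0 -4.8 -3.4 8.5;0 0 0 0 -4.8 -3.4 8.5;0 0 0 0 -4.8 -3.4 8.5;0 0 0 0 -4.8 -3.4 8.5;0 0 0 0 -4.8 -3.4 8.5;0 0 0 0 -4.8 -3.4 8.5;0 0 0 0 -4.8 -3.4 8.5;0 0 0 0 -4.8 -3.4 8.5;0 0 0 0 -4.8 -3.4 8.5'; python3 -c "
from h import *
plan([.56,.05,.40],np.radians(-17))"
```

```text
clock: 2.75
eef_pos: [0.4861, 0.1296, 0.4029]
tcp_rot: [0.555, -0.441, 0.552, 0.44]
force: [0.3, 1.4, 0.0]
width: 0.0849
jaw -17 rotvec [1.6404e+00 4.5000e-03 1.3000e-03] deg 94.0 shift now-axes cm [ 0.31 -8.99 -6.09] shift final-axes cm [ 0.29 -5.45  9.39]
jaw 163 rotvec [-1.5011e+00 -1.2000e-03  4.4000e-03] deg 86.0 shift now-axes cm [ 0.31 -8.99 -6.09] shift final-axes cm [ 0.29  5.45 -9.39]
```

```bash
python3 -m inch '0.164 0 0 0 0 0 8.5;0.164 0 0 0 0 0 8.5;0.164 0 0 0 0 0 8.5;0.164 0 0 0 0 0 8.5;0.164 0 0 0 0 0 8.5;0.164 0 0 0 0 0 8.5;0.164 0 0 0 0 0 8.5;0.164 0 0 0 0 0 8.5;0.164 0 0 0 0 0 8.5;0.164 0 0 0 0 0 8.5;0 0 0 0 -2.7 4.7 8.5;0 0 0 0 -2.7 4.7 8.5'; python3 -c "
from h import *
plan([.56,.05,.40],np.radians(-17))
o=ctrl.get_obs();c=ctrl.camera('wrist');cv2.imwrite('pics/w1.png',c['img'])"
```

```text
clock: 4.25
eef_pos: [0.5583, 0.0422, 0.4036]
tcp_rot: [0.698, 0.125, 0.694, -0.124]
force: [1.1, 1.9, 0.1]
width: 0.0847
jaw -17 rotvec [-0.0576  0.0048 -0.0029] deg 3.3 shift now-axes cm [ 0.36  0.79 -0.12] shift final-axes cm [ 0.36  0.79 -0.07]
jaw 163 rotvec [ 3.0839 -0.0045 -0.0074] deg 176.7 shift now-axes cm [ 0.36  0.79 -0.12] shift final-axes cm [ 0.36 -0.79  0.07]
```

View pics/w1.png

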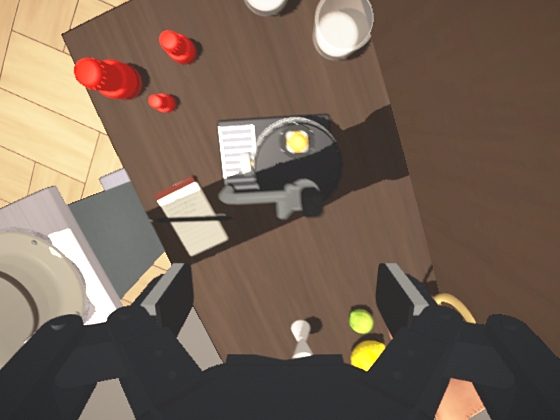

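The wrist view is almost aligned with the keg. The stud is at (296,141), the tap head and grip at about (300,197), and the tray's left edge runs near-vertical at x≈220.

```bash
python3 - <<'E'
from h import *
np.set_printoptions(precision=4,suppress=True)
o=ctrl.get_obs();c=ctrl.camera("wrist"); P=cloud(c,o); img=c["img"].astype(int)
np.savez("w1.npz",P=P,img=img)
x,y,z=P[...,0],P[...,1],P[...,2]
near=np.hypot(x-.57,y-.05)<.13
up=near&(z>.21)&(z<.255)
p=P[up];print("tap",len(p),p.min(0),p.max(0)); print(cv2.minAreaRect((p[p[:,2]>.235][:,:2]*1000).astype(np.float32)))
br=near&(z>.175)&(z<.215)&(img[...,2]-img[...,0]>50); p=P[br]; print("brass",len(p),p.min(0),p.max(0)); t=p[p[:,2]>.198]; print("tip",len(t),t.mean(0))
lid=near&(z>.168)&(z<.178); p=P[lid]; print("lid",len(p),np.median(p[:,2])); print(cv2.minEnclosingCircle((p[:,:2]*1000).astype(np.float32)))
tr=(np.hypot(x-.5,y-.06)<.17)&(z>.006)&(z<.02)&(y>-.04)&(y<.15)&(x<.62); p=P[tr]; print("tray",len(p),cv2.minAreaRect((p[:,:2]*1000).astype(np.float32)))
vis=np.zeros((420,560,3),np.uint8); vis[tr]=(255,0,0); vis[lid]=(0,255,0);vis[br]=(0,255,255);vis[up]=255
a=np.hstack([img[100:240,190:360],vis[100:240,190:360]]).astype(np.uint8)
cv2.imwrite("pics/w1z.png",cv2.resize(a,None,fx=2.3,fy=2.3,interpolation=0))
E
```

```text
tap 882 [0.546  0.0171 0.21  ] [0.5928 0.0462 0.2415]
((568.8938598632812, 31.864517211914062), (21.692630767822266, 43.79414367675781), 75.88003540039062)
brass 319 [0.5767 0.0772 0.1773] [0.5991 0.0989 0.2042]
tip 211 [0.5881 0.0879 0.2013]
lid 4431 0.17235799153617332
((555.7821044921875, 58.322120666503906), 75.07728576660156)
tray 5435 ((474.674072265625, 67.6392822265625), (300.0069274902344, 140.26771545410156), 25.52425765991211)
```

View pics/w1z.png

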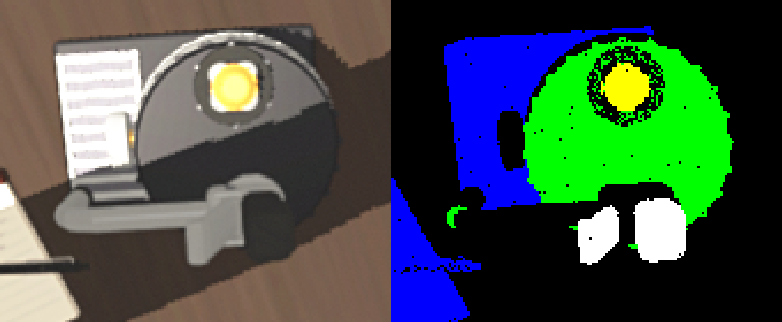

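```bash
python3 -c "
from h import *
plan([.5765,.030,.30],np.radians(-13))"
```

```text
jaw -13 rotvec [-0.1322  0.0024 -0.0009] deg 7.6 shift now-axes cm [10.13 -0.35  1.85] shift final-axes cm [10.13 -0.58  1.81]
jaw 167 rotvec [ 3.0094e+00 -1.3000e-03 -3.6000e-03] deg 172.4 shift now-axes cm [10.13 -0.35  1.85] shift final-axes cm [10.13  0.58 -1.81]
```

```bash
python3 -m inch '-0.132 0 0 0 0 0 8.5;0 0 0 2.5 -0.15 0.45 8.5;0 0 0 2.5 -0.15 0.45 8.5;0 0 0 2.5 -0.15 0.45 8.5;0 0 0 2.5 -0.15 0.45 8.5;0 0 0 0 0 0 8.5'; python3 -c "
from h import *
plan([.5765,.030,.223],np.radians(-13))
o=ctrl.get_obs();c=ctrl.camera('wrist');cv2.imwrite('pics/w2.png',c['img'])
P=cloud(c,o);x,y,z=P[...,0],P[...,1],P[...,2]
p=P[(np.hypot(x-.57,y-.03)<.04)&(z>.235)&(z<.25)];print(len(p),p[:,2].max(),cv2.minAreaRect((p[:,:2]*1000).astype(np.float32)))
"
```

```text
clock: 5.1
eef_pos: [0.5765, 0.0305, 0.2988]
tcp_rot: [0.704, 0.079, 0.702, -0.079]
force: [-0.1, -0.6, -0.3]
width: 0.0849
jaw -13 rotvec [ 0.003   0.0026 -0.0016] deg 0.2 shift now-axes cm [ 7.58 -0.06 -0.01] shift final-axes cm [ 7.58 -0.04  0.01]
jaw 167 rotvec [-3.1385e+00  2.5000e-03  4.1000e-03] deg 179.8 shift now-axes cm [ 7.58 -0.06 -0.01] shift final-axes cm [ 7.58  0.04 -0.01]
1307 0.24200965355215182 ((569.2064208984375, 32.66069793701172), (21.04741859436035, 43.97587585449219), 71.60442352294922)
```

View pics/w2.png

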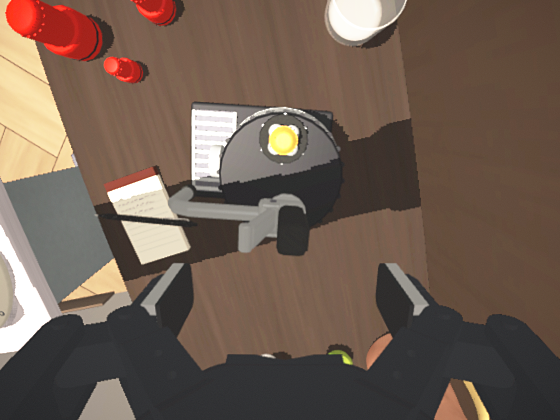

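```bash
python3 -m inch '0.035 0 0 0.5 0 0 8.5;0 0 0 2 0 0 8.5;0 0 0 2 0 0 8.5;0 0 0 2 0 0 8.5;0 0 0 1.1 0 0 8.5;0 0 0 0 0 0 8.5'; python3 -c "
from h import *
plan([.5765,.030,.223],np.radians(-15))
o=ctrl.get_obs();c=ctrl.camera('wrist');cv2.imwrite('pics/w3.png',c['img'])
P=cloud(c,o);x,y,z=P[...,0],P[...,1],P[...,2];img=c['img'].astype(int)
br=(np.hypot(x-.588,y-.088)<.03)&(z>.175)&(z<.215)&(img[...,2]-img[...,0]>50); p=P[br]; print('brass',len(p),p.min(0),p.max(0),p[p[:,2]>.198].mean(0))
s=ctrl.camera('scene');cv2.imwrite('pics/s3.png',cv2.resize(s['img'][140:300,190:340],None,fx=4,fy=4))
"
```

```text
clock: 5.9
eef_pos: [0.5786, 0.0318, 0.2289]
tcp_rot: [0.706, 0.095, 0.696, -0.093]
force: [-0.8, 0.4, -0.8]
width: 0.0851
jaw -15 rotvec [-0.0046  0.0136 -0.0055] deg 0.9 shift now-axes cm [ 0.59 -0.23 -0.16] shift final-axes cm [ 0.59 -0.23 -0.15]
jaw 165 rotvec [ 3.1369 -0.0087 -0.0213] deg 179.7 shift now-axes cm [ 0.59 -0.23 -0.16] shift final-axes cm [0.59 0.23 0.15]
brass 1285 [0.57589179 0.07523234 0.17688484] [0.59912811 0.09849713 0.20421945] [0.58844832 0.08824037 0.2013325 ]
```

View pics/w3.png

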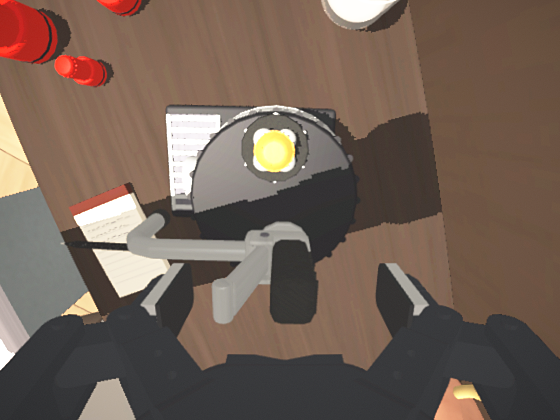

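View pics/s3.png

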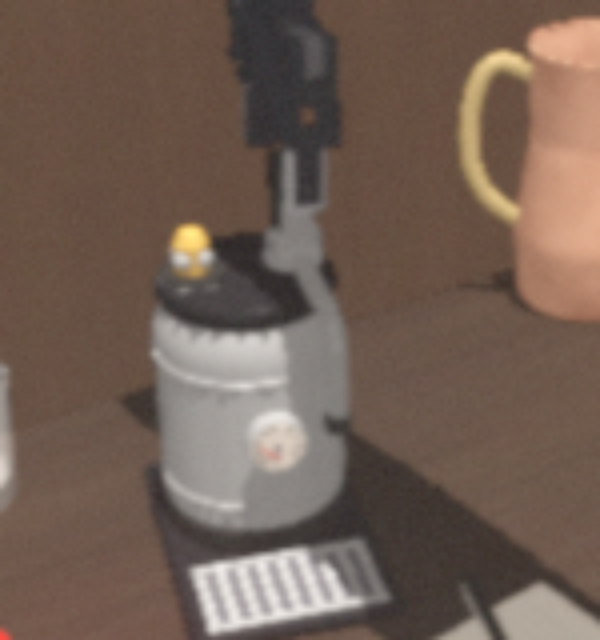

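```bash
python3 -m inch '0 0.012 -0.005 0.6 -0.23 -0.15 7;0 0 0 0 0 0 5;0 0 0 0 0 0 4.5;0 0 0 0 0 0 4.5;0 0 0 0 0 0 4.5' 20; python3 -c "
from h import *
plan([.5765,.030,.223],np.radians(-15))
o=ctrl.get_obs();c=ctrl.camera('wrist');cv2.imwrite('pics/w4.png',c['img'])"
```

```text
clock: 6.62
eef_pos: [0.5765, 0.0301, 0.2252]
tcp_rot: [0.702, 0.094, 0.7, -0.094]
force: [-3.4, 0.1, 0.3]
width: 0.045
jaw -15 rotvec [-0.0046  0.0022 -0.0014] deg 0.3 shift now-axes cm [ 0.22 -0.01  0.  ] shift final-axes cm [ 0.22 -0.01  0.01]
jaw 165 rotvec [ 3.137e+00 -2.200e-03 -3.500e-03] deg 179.7 shift now-axes cm [ 0.22 -0.01  0.  ] shift final-axes cm [ 0.22  0.01 -0.01]
```

View pics/w4.png

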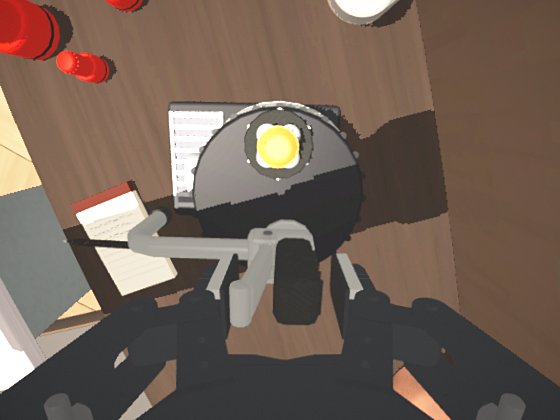

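```bash
python3 -m inch '0 0 0 0 0 0 3.6;0 0 0 0 0 0 2.8;0 0 0 0 0 0 2.4;0 0 0 0 0 0 2.4;0 0 0 0 0 0 2.4;0 0 0 0 0 0 2.4;0 0 0 0 0 0 2.4;0 0 0 0 0 0 2.4' 20; python3 -c "
from h import *
o=ctrl.get_obs();c=ctrl.camera('wrist');cv2.imwrite('pics/w5.png',c['img'][180:380,130:430])"
```

```text
clock: 7.68
eef_pos: [0.5768, 0.03, 0.2256]
tcp_rot: [0.702, 0.095, 0.7, -0.094]
force: [-2.0, 1.3, 0.7]
width: 0.0294
```

View pics/w5.png

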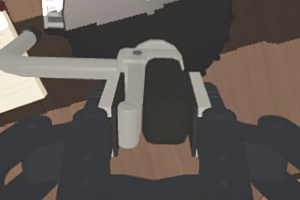

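```bash
python3 -m inch '0 0 0 0 0 0 2;0 0 0 0 0 0 2;0 0 0 0 0 0 2;0 0 0 0 0 0 2;0 0 0 0 0 0 2;0 0 0 0 0 0 2;0 0 0 0 0 0 2;0 0 0 0 0 0 2' 30; python3 -c "
from h import *
o=ctrl.get_obs();c=ctrl.camera('wrist');cv2.imwrite('pics/w6.png',cv2.resize(c['img'][220:350,180:380],None,fx=3.5,fy=3.5))
c=ctrl.camera('top');cv2.imwrite('pics/t6.png',cv2.resize(c['img'][150:270,200:320],None,fx=4,fy=4))"
```

```text
clock: 8.72
eef_pos: [0.5769, 0.03, 0.2256]
tcp_rot: [0.702, 0.095, 0.699, -0.094]
force: [-2.1, 0.5, 1.2]
width: 0.0291
```

View pics/w6.png

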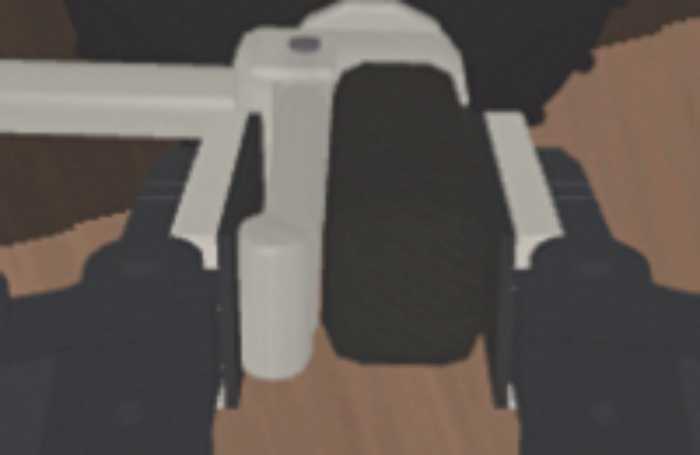

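The fingers stopped at 29 mm and stayed there when the grip was raised to 30 N. The trigger lies flat against the grip at (330,280), so it is fully squeezed. Releasing it now.

```bash
python3 -m inch '0 0 0 0 0 0 4.5;0 0 0 0 0 0 6;0 0 0 0 0 0 8.5;0 0 0 0 0 0 8.5;0 0 0 0 0 0 8.5;0 0 0 0 0 0 8.5;0 0 0 0 0 0 8.5'; python3 -c "
from h import *
o=ctrl.get_obs();c=ctrl.camera('wrist');cv2.imwrite('pics/w7.png',c['img'])
P=cloud(c,o);x,y,z=P[...,0],P[...,1],P[...,2];img=c['img'].astype(int)
br=(np.hypot(x-.588,y-.088)<.03)&(z>.175)&(z<.215)&(img[...,2]-img[...,0]>50); p=P[br]; print('brass',len(p),p.min(0),p.max(0),p[p[:,2]>.198].mean(0))
tip=p[p[:,2]>.2015];print(len(tip),tip.mean(0))
"
```

```text
clock: 9.7
eef_pos: [0.5775, 0.0298, 0.2253]
tcp_rot: [0.702, 0.094, 0.699, -0.094]
force: [0.7, -0.0, -0.4]
width: 0.0849
brass 1372 [0.57596578 0.07540178 0.17506619] [0.59923639 0.09854958 0.20459091] [0.58848949 0.08810058 0.20138549]
550 [0.58838374 0.08799523 0.20244708]
```

View pics/w7.png

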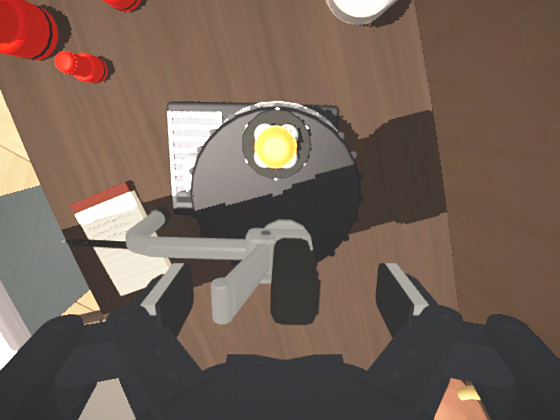

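The trigger has sprung back and the fingers are clear. Moving on to the cap.

```bash
python3 -m inch '0 0 0 -4 0 0 8.5;0 0 0 -5 0 0 8.5;0 0 0 -5 0 0 8.5;0 0 0 0 0 0 8.5'; python3 -c "
from h import *
plan([.4755,.268,.20],np.radians(-15))"
```

```text
clock: 10.25
eef_pos: [0.5761, 0.0298, 0.3687]
tcp_rot: [0.702, 0.094, 0.7, -0.094]
force: [0.1, -0.2, -0.9]
width: 0.0848
jaw -15 rotvec [-0.0048  0.0034 -0.0011] deg 0.3 shift now-axes cm [ 16.84  20.31 -16.04] shift final-axes cm [ 16.87  20.4  -15.88]
jaw 165 rotvec [ 3.1368e+00 -1.7000e-03 -5.3000e-03] deg 179.7 shift now-axes cm [ 16.84  20.31 -16.04] shift final-axes cm [ 16.87 -20.4   15.88]
```

```bash
python3 -m inch '0 0 0 0 4.1 -3.2 8.5;0 0 0 0 4.1 -3.2 8.5;0 0 0 0 4.1 -3.2 8.5;0 0 0 0 4.1 -3.2 8.5;0 0 0 0 4.1 -3.2 8.5;0 0 0 4 0 0 8.5;0 0 0 4 0 0 8.5;0 0 0 4 0 0 8.5;0 0 0 4 0 0 8.5;0 0 0 0 0 0 6'; python3 -c "
from h import *
np.set_printoptions(precision=4,suppress=True)
plan([.4755,.268,.053],np.radians(-15))
o=ctrl.get_obs();c=ctrl.camera('wrist');cv2.imwrite('pics/w8.png',c['img'])
from scipy.optimize import least_squares
P=cloud(c,o);x,y,z=P[...,0],P[...,1],P[...,2];img=c['img'].astype(int)
m=(np.hypot(x-.4755,y-.268)<.04)&(z>.002)&(z<.08)&(img[...,2]-img[...,1]>60)
p=P[m];print(p[:,2].max())
def fit(p,r):
    o=least_squares(lambda a:np.hypot(p[:,0]-a[0],p[:,1]-a[1])-r,[.4755,.268],loss='soft_l1',f_scale=.001);return len(p),o.x,np.abs(o.fun).mean()
print(fit(p[(p[:,2]>.038)&(p[:,2]<.066)],.0135),fit(p[p[:,2]<.028],.019))
t=p[p[:,2]>.0705];print(len(t),t.mean(0),cv2.minEnclosingCircle((t[:,:2]*1000).astype(np.float32)))
"
```

```text
clock: 11.5
eef_pos: [0.4714, 0.2767, 0.1945]
tcp_rot: [0.7, 0.093, 0.702, -0.095]
force: [-0.4, -0.6, 0.3]
width: 0.0692
jaw -15 rotvec [-0.0047 -0.0031  0.0044] deg 0.4 shift now-axes cm [14.15 -0.67  0.67] shift final-axes cm [14.15 -0.73  0.62]
jaw 165 rotvec [3.1369 0.0069 0.0049] deg 179.7 shift now-axes cm [14.15 -0.67  0.67] shift final-axes cm [14.15  0.73 -0.62]
0.07436996252038319
(247, array([0.4751, 0.2686]), np.float64(0.00037054777895159923)) (162, array([0.4753, 0.2689]), np.float64(0.00016898140286872245))
578 [0.4753 0.2696 0.0721] ((475.128662109375, 269.4847106933594), 12.11858081817627)
```

View pics/w8.png

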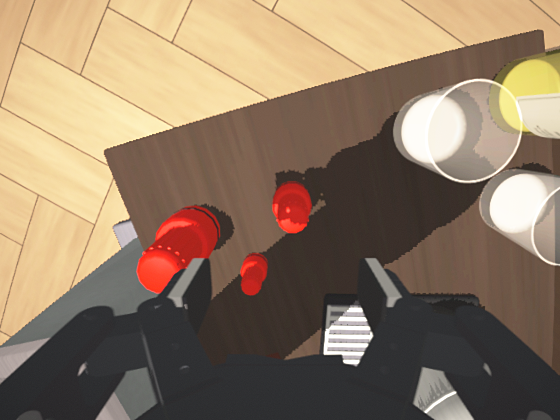

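The wrist view agrees with the fixed cameras on the cap: the axis is at (0.475, 0.269) and the top at 73 mm. In the picture it is at (291,207), with the small cap at (253,272) and the large one at (180,250), both clear of the fingers.

```bash
python3 -m inch '0 0 0 0 -0.58 0.62 5.5;0 0 0 3.5 0 0 5.5;0 0 0 3.5 0 0 5.5;0 0 0 2.5 0 0 5.5;0 0 0 0 0 0 5.5'; python3 -c "
from h import *
plan([.4752,.269,.052],np.radians(-15))
o=ctrl.get_obs();c=ctrl.camera('wrist');cv2.imwrite('pics/w9.png',c['img'])"
```

```text
clock: 12.18
eef_pos: [0.4826, 0.2701, 0.11]
tcp_rot: [0.705, 0.097, 0.697, -0.092]
force: [0.7, 0.5, -0.4]
width: 0.0548
jaw -15 rotvec [-0.0057  0.0098 -0.0078] deg 0.8 shift now-axes cm [ 5.79 -0.35 -0.74] shift final-axes cm [ 5.8  -0.3  -0.69]
jaw 165 rotvec [ 3.1358 -0.0122 -0.0154] deg 179.7 shift now-axes cm [ 5.79 -0.35 -0.74] shift final-axes cm [5.8  0.3  0.69]
```

View pics/w9.png

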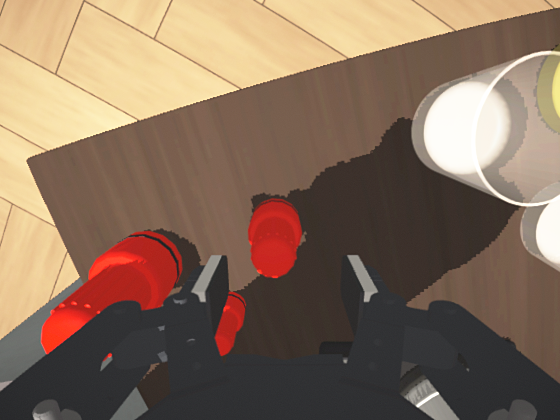

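```bash
python3 -m inch '0 0.01 -0.008 0 -0.33 -0.72 5.5;0 0 0 0 0 0 5.5;0 0 0 1.3 0 0 5.5;0 0 0 0 0 0 5.5'; python3 -c "
from h import *
plan([.4752,.269,.052],np.radians(-15))"
```

```text
clock: 12.72
eef_pos: [0.4768, 0.2699, 0.1022]
tcp_rot: [0.703, 0.096, 0.699, -0.093]
force: [-0.3, -0.8, -0.1]
width: 0.0551
jaw -15 rotvec [-0.0058  0.0051 -0.005 ] deg 0.5 shift now-axes cm [ 5.01 -0.16 -0.16] shift final-axes cm [ 5.02 -0.13 -0.13]
jaw 165 rotvec [ 3.1357 -0.0079 -0.008 ] deg 179.7 shift now-axes cm [ 5.01 -0.16 -0.16] shift final-axes cm [5.02 0.13 0.13]
```

```bash
python3 -m inch '-0.006 0.005 -0.005 1.5 -0.16 -0.16 5.5;0 0 0 1.5 0 -0.05 5.5;0 0 0 1.5 0 -0.05 5.5;0 0 0 0 0 0 5.5'; python3 -c "
from h import *
plan([.4752,.269,.052],np.radians(-15))
o=ctrl.get_obs();c=ctrl.camera('wrist');cv2.imwrite('pics/w10.png',c['img'])"
```

```text
clock: 13.22
eef_pos: [0.473, 0.2687, 0.0525]
tcp_rot: [0.7, 0.091, 0.702, -0.093]
force: [-0.4, -0.6, 0.1]
width: 0.0551
jaw -15 rotvec [ 0.0008 -0.0019  0.0019] deg 0.2 shift now-axes cm [0.05 0.08 0.2 ] shift final-axes cm [0.05 0.08 0.2 ]
jaw 165 rotvec [-3.1408e+00 -3.0000e-03 -3.0000e-03] deg 180.0 shift now-axes cm [0.05 0.08 0.2 ] shift final-axes cm [ 0.05 -0.08 -0.2 ]
```

View pics/w10.png

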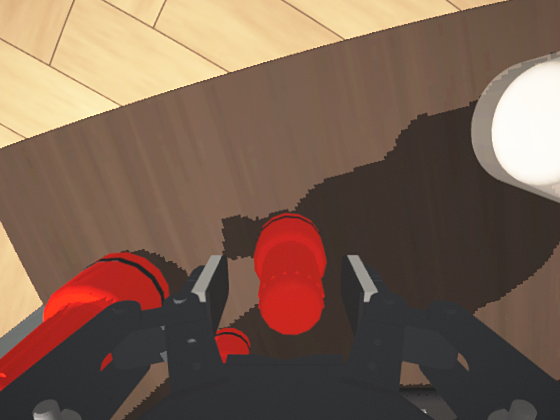

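Tips are at the right height and the knob sits between the pads, at (290,300). I'll correct by 2 mm and close.

```bash
python3 -m inch '0 0 0 0 0.08 0.2 5.5;0 0 0 0 0 0 4;0 0 0 0 0 0 2;0 0 0 0 0 0 2;0 0 0 0 0 0 2;0 0 0 0 0 0 2;0 0 0 0 0 0 2' 70; python3 -c "
from h import *
plan([.4752,.269,.052],np.radians(-15))
o=ctrl.get_obs();c=ctrl.camera('wrist');cv2.imwrite('pics/w11.png',c['img'])"
```

```text
clock: 14.15
eef_pos: [0.4766, 0.2697, 0.0552]
tcp_rot: [0.701, 0.092, 0.701, -0.092]
force: [0.3, 0.3, -0.2]
width: 0.0254
jaw -15 rotvec [ 0.0007  0.0009 -0.0009] deg 0.1 shift now-axes cm [ 0.32 -0.1  -0.12] shift final-axes cm [ 0.32 -0.1  -0.12]
jaw 165 rotvec [-3.1409e+00  1.4000e-03  1.4000e-03] deg 180.0 shift now-axes cm [ 0.32 -0.1  -0.12] shift final-axes cm [0.32 0.1  0.12]
```

View pics/w11.png

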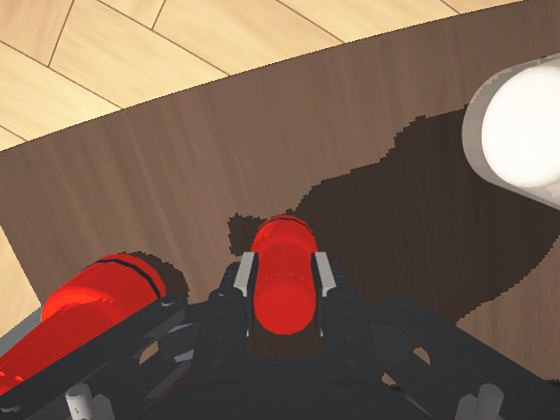

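```bash
python3 -m inch '0 0 0 -1.5 0 0 2;0 0 0 -3 0 0 2;0 0 0 -5 0 0 2;0 0 0 -5 0 0 2;0 0 0 -5 0 0 2;0 0 0 -5 0 0 2;0 0 0 -1.5 0 0 2;0 0 0 0 0 0 2'; python3 -c "
from h import *
np.set_printoptions(precision=4,suppress=True)
plan([.5884,.0882,.31],np.radians(-15))
o=ctrl.get_obs();c=ctrl.camera('wrist');cv2.imwrite('pics/w12.png',c['img'])
np.savez('w12.npz',P=cloud(c,o),img=c['img'],pos=o['eef_pos'],q=o['tcp_rot'])
P=(cloud(c,o)-o['eef_pos'])@Rq(o['tcp_rot']);img=c['img'].astype(int)
m=(abs(P[...,0])<.08)&(np.hypot(P[...,1],P[...,2])<.03)&(img[...,2]-img[...,1]>60)
p=P[m];print(len(p),p.min(0),p.max(0))
for a,b in((-.03,-.015),(-.015,0),(0,.02),(.02,.026),(.026,.034),(.034,.042),(.042,.06)):
  q=p[(p[:,0]>a)&(p[:,0]<b)]
  if len(q): print(a,len(q),q.min(0),q.max(0),q.mean(0))
"
```

```text
clock: 15.2
eef_pos: [0.4748, 0.2687, 0.3308]
tcp_rot: [0.703, 0.093, 0.699, -0.091]
force: [-0.1, -0.2, -1.3]
width: 0.0257
jaw -15 rotvec [ 0.0007  0.0048 -0.0047] deg 0.4 shift now-axes cm [  2.09 -14.51  15.63] shift final-axes cm [  2.08 -14.49  15.65]
jaw 165 rotvec [-3.1409  0.0074  0.0076] deg 180.0 shift now-axes cm [  2.09 -14.51  15.63] shift final-axes cm [  2.08  14.49 -15.65]
6297 [-0.0189 -0.0126 -0.0194] [0.0545 0.0183 0.0165]
-0.03 2452 [-0.0189 -0.0126 -0.0127] [-0.015   0.0118  0.0113] [-0.0172  0.0004 -0.0006]
-0.015 1182 [-0.015  -0.0103 -0.0134] [-0.      0.0129  0.0122] [-0.0089  0.0088 -0.0006]
0 869 [ 0.      0.0019 -0.0145] [0.02   0.0128 0.013 ] [ 0.0092  0.0098 -0.0008]
0.02 907 [ 0.02    0.0009 -0.0168] [0.026  0.0177 0.0162] [ 0.0236  0.0116 -0.0007]
0.026 355 [ 0.026   0.0044 -0.0186] [0.034  0.018  0.0163] [ 0.0293  0.0145 -0.0004]
0.034 260 [ 0.034   0.0029 -0.0193] [0.042  0.018  0.0165] [ 0.0378  0.0148 -0.0011]
0.042 272 [ 0.042   0.0027 -0.0194] [0.0545 0.0183 0.0159] [ 0.0478  0.0148 -0.0018]
```

View pics/w12.png

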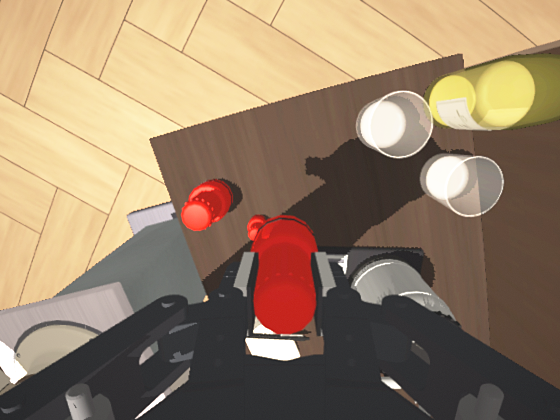

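```bash
python3 -m inch '0 0 0 0 -3.6 3.95 2;0 0 0 0 -3.6 3.95 2;0 0 0 0 -3.6 3.95 2;0 0 0 0 -3.6 3.95 2;0 0 0 0 0 0 2;0 0 0 0 0 0 2'; python3 -c "
from h import *
plan([.590,.0886,.275],np.radians(-15))"
```

```text
clock: 16.0
eef_pos: [0.5916, 0.084, 0.3234]
tcp_rot: [0.7, 0.091, 0.703, -0.091]
force: [1.0, 0.9, -1.0]
width: 0.0257
jaw -15 rotvec [ 0.0034 -0.0044 -0.0005] deg 0.3 shift now-axes cm [ 4.84  0.4  -0.26] shift final-axes cm [ 4.84  0.4  -0.28]
jaw 165 rotvec [-3.1382e+00  8.0000e-04 -6.9000e-03] deg 179.8 shift now-axes cm [ 4.84  0.4  -0.26] shift final-axes cm [ 4.84 -0.4   0.28]
```

```bash
python3 -m inch '0.003 -0.004 0 2 0.4 -0.26 2;0 0 0 2 0 0 2;0 0 0 0.5 0 0 2;0 0 0 0 0 0 2;0 0 0 0 0 0 2'; cat > look.py <<'E'
from h import *
import sys
np.set_printoptions(precision=4,suppress=True)
plan([.590,.0886,.270],np.radians(-15))
o=ctrl.get_obs(); print(o["eef_pos"],o["force"])
mouth=o['eef_pos']+Rq(o['tcp_rot'])@[.0552,-.0008,-.0015]; print("mouth est",mouth)
n=sys.argv[1]
c=ctrl.camera('wrist');w=c['img'][180:400,200:380]
s=ctrl.camera('scene');S=s['img'][160:270,200:310]; P=cloud(s);img=s['img'].astype(int)
r=(img[...,2]-img[...,1]>60)&(img[...,2]-img[...,0]>60)&(img[...,1]<110)&(np.hypot(P[...,0]-.588,P[...,1]-.088)<.06)&(P[...,2]>.17)
p=P[r]
from scipy.optimize import least_squares
f=least_squares(lambda a:np.hypot(p[:,0]-a[0],p[:,1]-a[1])-.019,[.588,.09],loss='soft_l1',f_scale=.001)
if len(p): 
    sk=p[p[:,2]<p[:,2].min()+.028]
    f=least_squares(lambda a:np.hypot(sk[:,0]-a[0],sk[:,1]-a[1])-.019,[.588,.09],loss='soft_l1',f_scale=.001)
    print("scene skirt",len(sk),f.x,np.abs(f.fun).mean(),"zmin",p[:,2].min(),"zmax",p[:,2].max())
a=cv2.resize(S,(480,480)); b=cv2.resize(w,None,fx=1.6,fy=480/220)
cv2.imwrite(f"pics/{n}.png",np.hstack([a,b]))
E
python3 look.py l1
```

```text
clock: 16.62
eef_pos: [0.5876, 0.0929, 0.2781]
tcp_rot: [0.701, 0.091, 0.701, -0.09]
force: [-0.6, 1.1, 0.4]
width: 0.0256
jaw -15 rotvec [ 0.0057 -0.0001 -0.0012] deg 0.3 shift now-axes cm [ 0.81 -0.35  0.34] shift final-axes cm [ 0.81 -0.35  0.34]
jaw 165 rotvec [-3.1359  0.0018 -0.0001] deg 179.7 shift now-axes cm [ 0.81 -0.35  0.34] shift final-axes cm [ 0.81  0.35 -0.34]
[0.5876 0.0929 0.2781] [-0.5641  1.1241  0.4421]
mouth est [0.586  0.0925 0.2229]
scene skirt 187 [0.5874 0.091 ] 0.000902731963192356 zmin 0.22380274705690634 zmax 0.29055943447031346
```

View pics/l1.png

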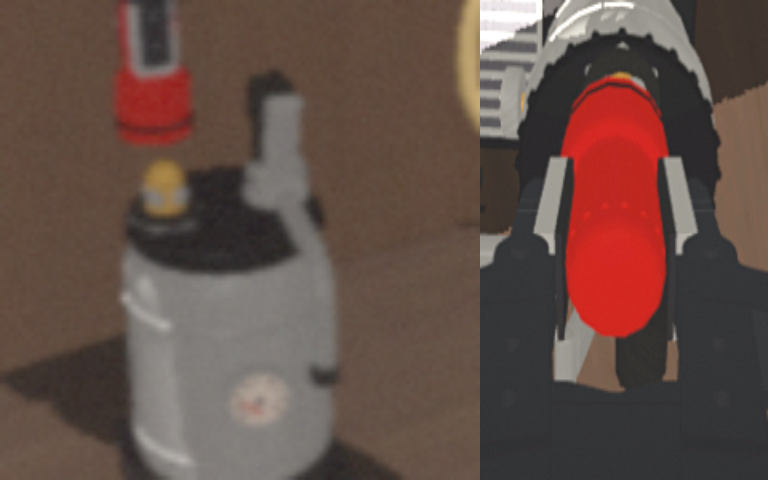

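```bash
python3 -m inch '0 0 0 0 -0.27 0.2 2;0 0 0 0 0 0 2;0 0 0 0 0 0 2;0 0 0 0 0 0 2' 80;python3 look.py l2
```

```text
clock: 17.23
eef_pos: [0.5895, 0.0891, 0.2788]
tcp_rot: [0.702, 0.091, 0.701, -0.09]
force: [-0.8, -0.1, -0.3]
width: 0.0252
jaw -15 rotvec [ 0.0048  0.0011 -0.0016] deg 0.3 shift now-axes cm [ 0.88 -0.04  0.06] shift final-axes cm [ 0.88 -0.03  0.06]
jaw 165 rotvec [-3.1368  0.0025  0.0017] deg 179.7 shift now-axes cm [ 0.88 -0.04  0.06] shift final-axes cm [ 0.88  0.03 -0.06]
[0.5895 0.0891 0.2788] [-0.8384 -0.1219 -0.2832]
mouth est [0.588  0.0887 0.2236]
scene skirt 200 [0.5893 0.0873] 0.000899325839119193 zmin 0.22566548039989848 zmax 0.28977938392531294
```

View pics/l2.png

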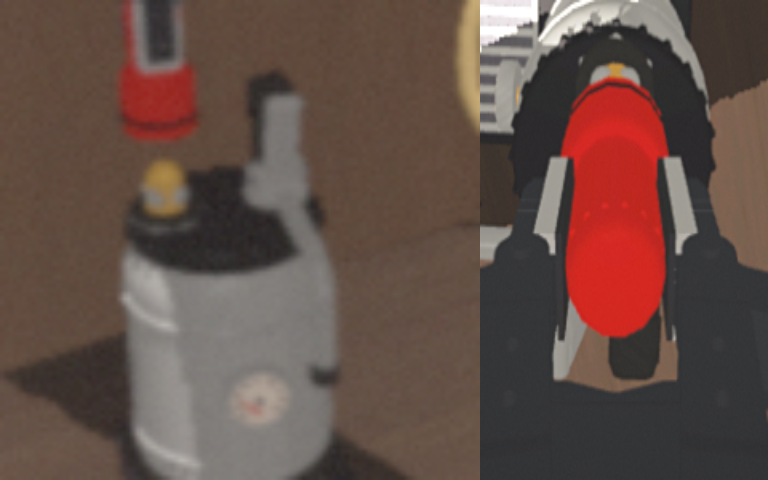

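```bash
python3 -m inch '0 0 0 0.8 0 0 2;0 0 0 0.8 0 0 2;0 0 0 0.3 0 0 2;0 0 0 0 0 0 2;0 0 0 0 0 0 2';python3 look.py l3
```

```text
clock: 17.95
eef_pos: [0.5893, 0.0892, 0.2578]
tcp_rot: [0.701, 0.091, 0.701, -0.09]
force: [0.4, 0.7, 0.0]
width: 0.0249
jaw -15 rotvec [ 0.005   0.0001 -0.0012] deg 0.3 shift now-axes cm [-1.22 -0.03  0.09] shift final-axes cm [-1.22 -0.04  0.09]
jaw 165 rotvec [-3.1366  0.0019  0.0002] deg 179.7 shift now-axes cm [-1.22 -0.03  0.09] shift final-axes cm [-1.22  0.04 -0.09]
[0.5893 0.0892 0.2578] [0.3693 0.6585 0.0306]
mouth est [0.5876 0.0888 0.2026]
scene skirt 179 [0.5888 0.0873] 0.0009289514547095738 zmin 0.20323150207738866 zmax 0.26913994268098174
```

View pics/l3.png

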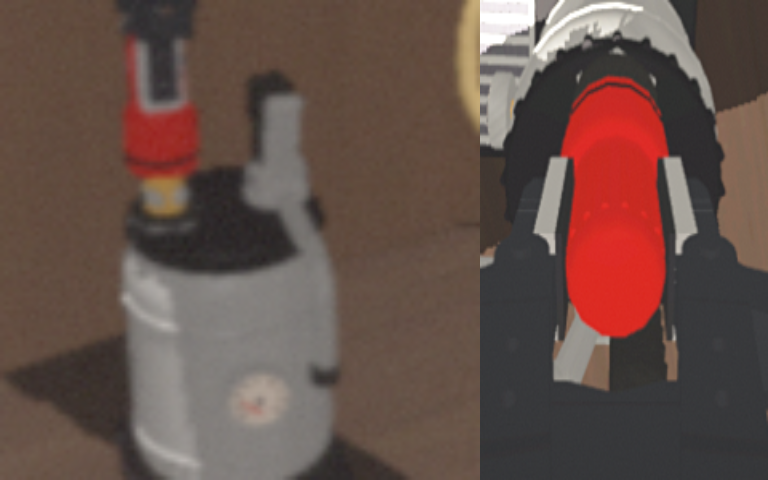

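```bash
python3 -m inch '0 0 0 0.5 0 0 2;0 0 0 0.3 0 0 2;0 0 0 0 0 0 2;0 0 0 0 0 0 2'; python3 -m inch '0 0 0 0.2 0 0 2;0 0 0 0 0 0 2'
```

```text
clock: 18.55
eef_pos: [0.5894, 0.0892, 0.2495]
tcp_rot: [0.702, 0.091, 0.701, -0.09]
force: [0.3, 0.2, -0.9]
width: 0.0253
clock: 18.8
eef_pos: [0.5894, 0.0892, 0.2475]
tcp_rot: [0.702, 0.091, 0.701, -0.09]
force: [0.6, 0.3, -0.6]
width: 0.0256
```

```bash
python3 -m inch '0 0 0 0.3 0 0 2;0 0 0 0.3 0 0 2'; python3 -m inch '0 0 0 0.3 0 0 2;0 0 0 0.3 0 0 2'
```

```text
clock: 19.05
eef_pos: [0.5898, 0.0891, 0.2446]
tcp_rot: [0.703, 0.091, 0.699, -0.09]
force: [-3.2, -0.1, 15.2]
width: 0.025
clock: 19.3
eef_pos: [0.5896, 0.0891, 0.2429]
tcp_rot: [0.705, 0.092, 0.698, -0.089]
force: [-4.2, -0.0, 10.2]
width: 0.0254
```

```bash
python3 -m inch '0 0 0 0.3 0 0 2;0 0 0 0.3 0 0 2';python3 look.py l4
```

```text
clock: 19.55
eef_pos: [0.5892, 0.089, 0.2396]
tcp_rot: [0.706, 0.092, 0.697, -0.089]
force: [-2.8, -0.2, 4.3]
width: 0.0253
jaw -15 rotvec [ 0.0049  0.0126 -0.0062] deg 0.9 shift now-axes cm [-3.04 -0.    0.12] shift final-axes cm [-3.04 -0.02  0.09]
jaw 165 rotvec [-3.1366  0.0097  0.0197] deg 179.7 shift now-axes cm [-3.04 -0.    0.12] shift final-axes cm [-3.04  0.02 -0.09]
[0.5892 0.089  0.2396] [-2.8238 -0.1934  4.2957]
mouth est [0.5883 0.0888 0.1844]
scene skirt 89 [0.5894 0.087 ] 0.0013084141024809982 zmin 0.1702657229275994 zmax 0.25061619557971426
```

View pics/l4.png

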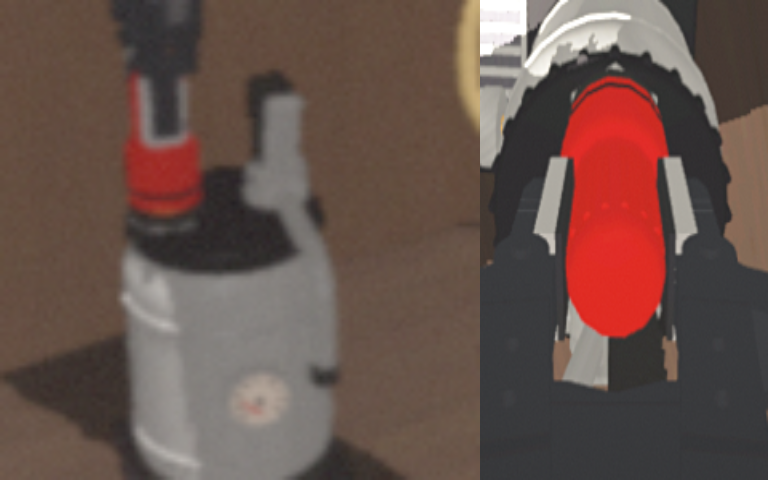

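```bash
python3 -m inch '0 0.006 -0.003 0.25 0 0 2;0 0 0 0.25 0 0 2'; python3 -m inch '0 0.003 0 0.25 0 0 2;0 0 0 0.25 0 0 2'
```

```text
clock: 19.9
eef_pos: [0.5893, 0.089, 0.2333]
tcp_rot: [0.703, 0.091, 0.699, -0.09]
force: [-1.1, 0.2, 2.6]
width: 0.025
clock: 20.15
eef_pos: [0.5895, 0.0891, 0.2297]
tcp_rot: [0.703, 0.092, 0.7, -0.09]
force: [-6.8, -0.3, 20.1]
width: 0.0249
```

```bash
python3 -m inch '0 0.003 0 0.3 0 0 2;0 0 0 0.3 0 0 2;0 0 0 0.3 0 0 2;0 0 0 0.3 0 0 2' 90;python3 look.py l5
```

```text
clock: 20.65
eef_pos: [0.5892, 0.0891, 0.2298]
tcp_rot: [0.706, 0.093, 0.696, -0.088]
force: [-6.0, -1.4, 19.4]
width: 0.0255
jaw -15 rotvec [ 0.0048  0.0129 -0.0088] deg 0.9 shift now-axes cm [-4.02  0.01  0.14] shift final-axes cm [-4.02 -0.03  0.09]
jaw 165 rotvec [-3.1367  0.0139  0.0202] deg 179.7 shift now-axes cm [-4.02  0.01  0.14] shift final-axes cm [-4.02  0.03 -0.09]
[0.5892 0.0891 0.2298] [-5.998  -1.3508 19.3935]
mouth est [0.5884 0.089  0.1746]
scene skirt 167 [0.589  0.0874] 0.0009912187723906897 zmin 0.17412099918657176 zmax 0.24113501617760125
```

View pics/l5.png

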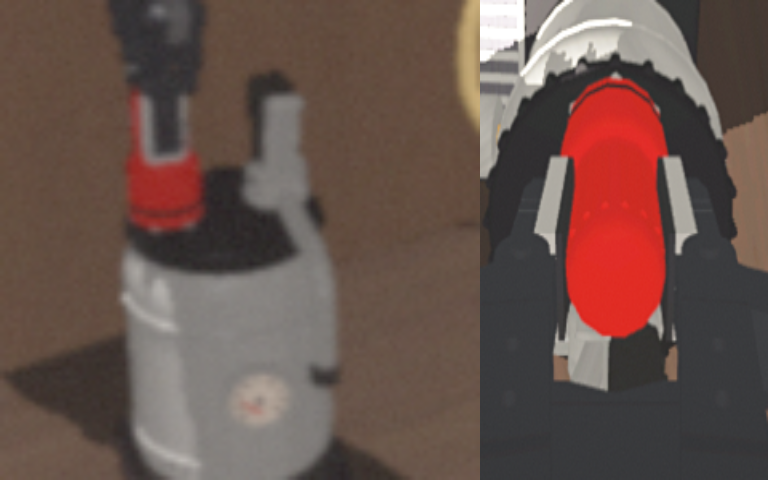

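```bash
python3 -m inch '0 0.01 -0.006 0.4 0 0 2;0 0.006 0 0.42 0 0 2;0 0.006 0 0.42 0 0 2' 100;python3 look.py l6; python3 -c "
from h import *
o=ctrl.get_obs();print(o['clock'],o['force'],o['eef_pos'],o['width'])"
```

```text
clock: 21.12
eef_pos: [0.5896, 0.089, 0.2297]
tcp_rot: [0.703, 0.093, 0.699, -0.088]
force: [-8.7, -1.2, 25.8]
width: 0.0249
jaw -15 rotvec [ 0.0049  0.0045 -0.0084] deg 0.6 shift now-axes cm [-4.03  0.    0.07] shift final-axes cm [-4.03 -0.03  0.05]
jaw 165 rotvec [-3.1366  0.0131  0.0071] deg 179.7 shift now-axes cm [-4.03  0.    0.07] shift final-axes cm [-4.03  0.03 -0.05]
[0.5896 0.089  0.2297] [-8.7204 -1.1519 25.8141]
mouth est [0.5883 0.089  0.1745]
scene skirt 166 [0.5894 0.0871] 0.0008635573625028756 zmin 0.17404063859340568 zmax 0.24070116982762885
21.225 [-9.51567327 -1.86067926 27.74002396] [0.58959856 0.08903683 0.22975709] 0.02478448319779793
```

View pics/l6.png

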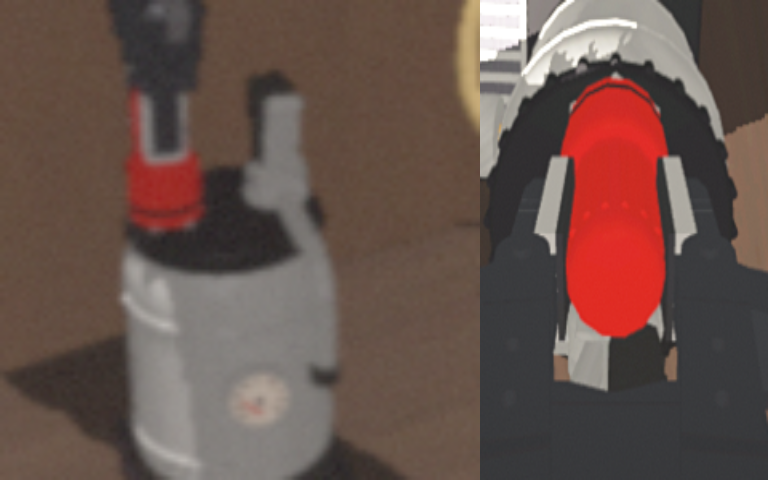

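The cap is at a rigid stop: its height didn't change between 20 N and 28 N, and it hasn't slipped in the fingers. I'll check that the push holds over a second, then hand in.

```bash
python3 - <<'E'
from h import *
for i in range(20):
    c=ctrl.camera('top')
    if i%5==4: o=ctrl.get_obs(); print(o['clock'],o['force'].round(1),o['eef_pos'].round(4),o['width'])
P=cloud(c);x,y,z=P[...,0],P[...,1],P[...,2]
m=(np.hypot(x-.57,y-.03)<.045)&(z>.235)&(z<.25)&(np.hypot(x-.589,y-.089)>.045); print(P[m].min(0),P[m].max(0))
cv2.imwrite("pics/t9.png",c["img"])
ok=o['force'][2]>15
if ok: print(ctrl.job_done())
E
```

```text
21.475 [-7.7 -1.3 26.5] [0.5896 0.089  0.2297] 0.024864733178440897
21.725 [-9.  -0.9 25.9] [0.5896 0.089  0.2298] 0.02485251734978447
21.975 [-8.6 -2.1 26.5] [0.5896 0.089  0.2298] 0.02522285322231039
22.225 [-8.1 -2.3 25.9] [0.5896 0.089  0.2298] 0.024835869579443698Traceback (most recent call last):
  File "<stdin>", line 6, in <module>
    return umr_minimum(a, axis, None, out, keepdims, initial, where)
ValueError: zero-size array to reduction operation minimum which has no identity
```

The push holds steady at 26 N. The top camera can't see the tap past the gripper, but the scene view in l6 shows the trigger at rest. Handing in.

```bash
python3 -c "
from workcell import ctrl
print(ctrl.job_done()); o=ctrl.get_obs(); print(o['clock'],o['force'],o['eef_pos'])"
```

```text
the job is handed in; nothing more can be done
None
the job is handed in; nothing more can be done
```

I bled the keg and pressed the cap home on the stud, then handed the job in at about 22 s while still holding it pressed; no verdict came back.

- **Trigger:** I held it fully squeezed against the grip for about 1.5 s, with the fingers stopped at 29 mm. After release, the wrist picture showed it had sprung right back.
- **Cap:** I took the middle-sized one (73 mm tall) by its knob. The force peaked at about 15 N going over the balls, then dropped to about 3 N as it snapped past.
- **Seal:** The cap then met a rigid stop. Its height didn't change between 20 and 28 N of push, and its mouth is estimated about 1.5 mm above the lid (nominal home is 2 mm). It is within about 1 mm of the stud's axis and nearly upright. The push stayed at about 26 N for the last second before hand-in.
- **Bystanders:** I kept the arm clear of the glasses, jigger, jug and bottle, but took no final measurement of their positions.

**Checks that failed or disagreed:**
- My last check of the trigger from the top camera failed because the gripper hid the tap. I relied on the scene picture, which showed it at rest.
- The scene and wrist cameras disagreed by about 2 mm on where the cap was sideways, which is within their stated calibration.

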